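# Turn the pistachio jar's code to the scanner

## Robot

A 6-joint arm with a two-finger parallel gripper is mounted at the origin on the work surface. World frame = base frame: x ahead of the robot, y to its left, z up, the work surface at z = 0. Lengths are in mm, angles in rad, forces in N, time in s.
With the tool pointing down it reaches from about 325 to 925 mm from the base axis. Payload 3.1 kg.
Tool frame: the origin (TCP) lies at the very end of the fingers, on their centre line; the grasp point (between the pads) lies 19 mm behind it; z points along the fingers, y is the line along which they close (so a half turn about z gives the same grasp; the last joint's range is limited). The gripper opens to 85 mm and grips with 20 to 120 N. Pads are 22 mm wide; open, the fingers measure 114 mm over their backs; the gripper's body (76 mm by 85 mm) begins 54 mm behind the grasp point. The pads swing forward as they close: fully open they stand 13 mm farther back than shut.
Start: joints at [-1.263, 0.217, 1.613, -0, 1.311, -0.112], TCP at [254.758, -570.734, 231.3] pointing down, gripper open.
Joint ranges: [-2.75, 2.75], [-0.78, 2.1], [0.31, 2.55], [-1.13, 4.27], [0.13, 2.63], [-2.58, 2.58]. Speed limits (rad/s): [2.79, 2.79, 3.14, 3.14, 3.14, 3.14].

## Interface

Orientations are given as [roll, pitch, yaw] about the fixed x, y, z axes, in that order (R = Rz(yaw) Ry(pitch) Rx(roll)).
In Python, from station import r gives the robot as it stands.
- The arm moves only by the tool jog_arm, never from a script. Its argument "series" is a list that holds one entry, the list of rows, each a list of 7 numbers: the shift along the world's x, y, z in mm, then the turn, a rotation vector about the world's x, y, z in rad, then the opening, from -1 (shut) to 1 (fully open). In form: [[[tx, ty, tz, rx, ry, rz, hand], ...]]. A call has 1 to 20 rows; each row is the pose to reach, as a shift and turn from the pose commanded when the call began; what a row does not reach only later rows make up. A row lasts 1/10 s, in which the tool goes at most 50 mm and 8.59 degrees, less where a joint would pass 70% of its speed; a pose out of reach is approached as far as the arm can. A call with a gripper value outside its range is refused whole. The fingers move at their own pace and stop on an object; the grip force is fixed at half the most. Time passes only in rows, so rows that repeat a pose let the fingers close. It gives the time, the measured TCP pose, the force, the opening and the grip force at its end, in the units of the state.
- r.read_state(): the state, without advancing time (a new reading comes with each control period).
- r.grab_frame(name): name is "scene" or "top"; returns a dict with "image" (400x640x3 uint8, red, green, blue), "fx", "fy", "cx", "cy" (pixels), "k1" (the pictures are not rectified: a ray, as slopes to the right and down, at radius r is drawn at 1 + k1 r^2 times it, then the intrinsics apply), "world_to_cam" (4x4, takes a point from world to camera coordinates). Camera axes: x right, y down, z forward; pixel columns grow to the right and rows downward; lengths in mm; the calibration is good to about 2 mm. A picture is of the moment at which its call begins. There is no depth.
- r.finish_job(): hands the job in; it is judged then, once.
The state is a dict: "time_s": time; "joints": joint angles; "qvel": joint speeds; "effort": joint torques, N m; "tcp_pos": TCP position; "eef_rot": TCP orientation; "force": force on the tool from outside, world axes, zero at the start; "ft_torque": the same for the moment, N m; "width": finger opening in mm; "grip_force": force on a finger pad.
Only numpy, scipy, OpenCV 4.12 (cv2) and the standard library are available. Lean on these libraries where they do the work, as an engineer would, in place of code of your own. Each camera call takes 0.05 s, during which the arm holds its last target. There are 200 camera calls.

## Task

Take the green-lidded pistachio sample jar out of the rack and stand it upright in the middle of the scanner's round white plinth, under the lamp hood, with its code label squarely facing the scanner's red window, then let go. Leave the other two jars standing in the rack, do not knock the packed pastries, tray, film roll or spatula about, and do not push hard against the scanner.

Things in the scene. Friction and masses are not known exactly. Their poses are not given: they have to be found in the camera images.
- jar_green: the jar to scan: loose, green lid, green filling, upright cylinder 46 mm in diameter, 95 mm tall, about 140 g, in one of the three rack holes. Origin at the centre of its underside, z up. Its own +x points out through the middle of its code label (white with black bars, 40 mm wide, 22 to 72 mm up). It starts with the label turned 70 degrees or more away from where it must face, mostly far more.
- jar_green_label (a point): the middle of the green-lidded jar's code label: on its surface, 23 mm out along the jar's +x and 47 mm above its underside. A white 14 mm wide strip runs from the lid's centre over the rim down to the label, so the label's side shows from above.
- jar_yellow: bystander, stays in the rack: loose jar of spice with a yellow lid, same size and make as the green-lidded one, with its own label.
- jar_red: bystander, stays in the rack: loose jar of spice with a red lid, same size and make as the green-lidded one, with its own label.
- rack: fixed aluminium block, 80 mm (x) by 280 mm (y), 35 mm high, origin at the centre of its underside. Three round blind holes at y = -95, 0 and +95 mm, 50 mm in diameter (4 mm wider than a jar), 27 mm deep: hole floors 8 mm above the table, jar tops 103 mm above it. A jar turns freely in its hole.
- scanner: fixed code scanner on a 4 mm base plate (x +-75, y -80 to +180 mm). Origin on the table under the centre of the round plinth, +y from the plinth to the reader block. Plinth: white disc, blue band, 60 mm in diameter, top 8 mm above the table. Reader block: grey, x -40 to +60, y +82 to +148 mm, 190 mm high, with a red window in a black frame facing the plinth.
- hood (a point): middle of the front lower edge of the scanner's lamp hood, a slab over the plinth: scanner x -15 to +60, y -45 to +85 mm, underside 162 (lamp panel), top 188 mm above the table. A tool pointing straight down cannot reach the plinth. The scanner's -x side is open: come in from there leaning about 40 degrees, gripper body towards -x, and carry the jar in sideways.
- plinth_top (a point): the centre of the plinth's top, 8 mm above the table: where the middle of the jar's underside must stand.
- window (a point): the centre of the scanner's red window, 80 mm along scanner +y from the plinth's axis, 55 mm above the table.
- pack: bystander: loose closed pack of pastry, 165 x 115 x 50 mm, origin under its centre.
- open_tray: bystander: loose open white tray with three pastries, 165 x 115 x 32 mm, origin under its centre.
- film_roll: bystander: loose standing white roll of film with a green band, 90 mm in diameter, 130 mm high, origin under its centre.
- spatula: bystander: loose spatula lying flat, 280 mm long, wooden handle and steel blade.
Things that resemble listed ones, but are neither listed nor needed, are in the scene too. There is more than one size of the jar_green; the one meant has the size given above.

How it is judged (in metres and radians):
On the way:
1. the green-lidded jar is lifted clear of the rack (height (world z) of jar_green above 0.04 m), for 0.1 s.
At the end, for the whole second after the job is handed in: The green-lidded jar stands at rest and upright (within 4.5 degrees) on the plinth, its axis within 10 mm of the plinth's centre, its code label facing the window to within 15 degrees; the yellow- and red-lidded jars stand upright in their rack holes (horizontal distance between jar_green and plinth_top below 0.01 m and z of jar_green in the frame of plinth_top between -0.003 and 0.003 m and angle between jar_green's own z axis and vertical below 0.08 rad and angle between the x axis of jar_green and the y axis of scanner, either way round below 0.26 rad and y of jar_green_label in the frame of scanner above 0.004 m and linear speed of jar_green below 0.02 m/s and angular speed of jar_green below 0.1 rad/s and horizontal distance between each of jar_yellow, jar_red and rack below 0.105 m and height (world z) of each of jar_yellow, jar_red below 0.013 m and angle between each of jar_yellow, jar_red's own z axis and vertical below 0.15 rad); the robot touches nothing.
It fails at once if the yellow- or red-lidded jar is taken out or tipped over (distance of any of jar_yellow, jar_red from where it was at the start of the episode above 0.03 m or angle between any of jar_yellow, jar_red's own z axis and vertical above 0.4 rad).
It fails at once if the pack, open tray, film roll or spatula is shifted by more than 40 mm (distance of any of pack, open_tray, film_roll, spatula from where it was at the start of the episode above 0.04 m).
It fails at once if the robot pushes against the scanner with more than 25 N (contact force between any of the arm, the fingers and scanner above 25 N).
It also fails if it takes over 64 s, if anything falls off the work surface, if the arm or the gripper's body presses on something with over 40 N, if the wrist force passes 120 N, or if a joint passes its speed limit or range.

## Working session

There is one attempt and no reset: what is moved stays moved. The work goes in short steps, Python scripts to look and compute and a tool call to move; the robot and the scene stay as the last step left them, time stands still between calls to the robot, and variables do not carry over. Pictures are saved under pics/ and viewed, at most 10 in all, crops included, and the job is handed in when it is done.

Besides the shell and the picture viewer there is one more tool, called after "Request:" as a command line: name --argument value ..., lists and objects as JSON in quotes. jog_arm: Moves the arm, as the interface text tells. Its arguments: {"type":"object","properties":{"series":{"type":"array"}},"required":["series"]}

```bash
ls; mkdir -p pics; python3 - <<'E'
from station import r
import cv2,pickle
d={}
for n in("scene","top"):
    f=r.grab_frame(n);d[n]=f
    cv2.imwrite(f"pics/{n}0.png",f["image"][:,:,::-1])
    print(n,f["fx"],f["cx"],f["cy"],f["k1"],f["world_to_cam"].tolist() if hasattr(f["world_to_cam"],'tolist') else f["world_to_cam"])
pickle.dump(d,open("f0.pkl","wb"))
print(r.read_state())
E
```

```text
pics
scene 416.55117933153656 317.29218073919094 203.09357288404271 -0.10661315423926142 [[0.48445000861862536, 0.8746559451011053, 0.016886883925290523, -252.76167382356365], [0.6612958572670768, -0.35350162267045554, -0.6616074303775291, -318.14021637916824], [-0.5727093314333336, 0.33168295173048506, -0.749660217178781, 1686.1760901549858], [0.0, 0.0, 0.0, 1.0]]
top 407.6965588941767 317.8371300842229 200.55025499304932 -0.10469689741825157 [[-0.013081783374853748, -0.9996894267584124, -0.021211246337019797, 13.585991024421546], [-0.9899081040655044, 0.01594149694752481, -0.14081127149667355, 595.9630339380441], [0.14110567830236753, 0.019155122095888457, -0.9898092083064898, 1456.7002230016928], [0.0, 0.0, 0.0, 1.0]]
{'time_s': 0.1, 'joints': array([-1.26314533e+00,  2.17681062e-01,  1.61483882e+00,  2.61660324e-05,
        1.31131235e+00, -1.12163403e-01]), 'qvel': array([-6.45234387e-05, -2.38761843e-03, -3.29640480e-03, -1.42348537e-03,
        3.05934532e-05, -4.74596034e-04]), 'effort': array([-1.04044479e-04, -3.98073757e+01, -3.04969811e+01, -1.54566019e-04,
        4.22788478e-03,  1.20208377e-06]), 'tcp_pos': array([ 254.55898671, -569.9711902 ,  230.06338685]), 'eef_rot': array([-3.13936998e+00, -2.75788263e-04,  4.19807353e-01]), 'force': array([-0.13235553,  0.1780512 , -0.29231646]), 'ft_torque': array([0.02836364, 0.03012456, 0.01368813]), 'grip_force': 0.0, 'width': 85.57187138716941}
```

View pics/scene0.png

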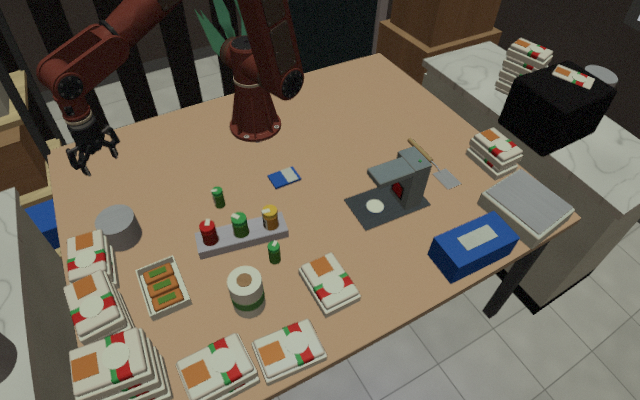

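View pics/top0.png

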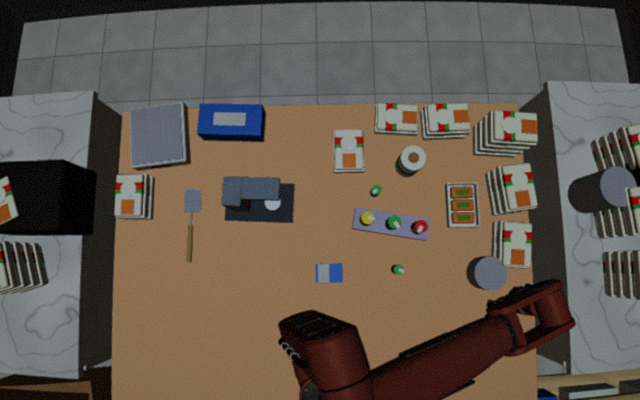

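```bash
cat > h.py <<'E'
import numpy as np,cv2
def ray(f,uv):
    K=np.array([[f["fx"],0,f["cx"]],[0,f["fy"],f["cy"]],[0,0,1]]);p=(np.array(uv,float)-[f["cx"],f["cy"]])/[f["fx"],f["fy"]]
    q=p.copy()
    for _ in range(20): q=p/(1+f["k1"]*(q@q))
    T=np.array(f["world_to_cam"]);return -T[:3,:3].T@T[:3,3],T[:3,:3].T@np.r_[q,1]
def onz(f,uv,z):
    c,d=ray(f,uv);return c+d*(z-c[2])/d[2]
def proj(f,P):
    T=np.array(f["world_to_cam"]);c=T[:3,:3]@np.array(P,float)+T[:3,3];s=c[:2]/c[2];s=s*(1+f["k1"]*(s@s))
    return s*[f["fx"],f["fy"]]+[f["cx"],f["cy"]]
def blobs(m,mn=15):
    n,l,s,c=cv2.connectedComponentsWithStats(m.astype(np.uint8));return [(s[i,4],c[i].round(1),s[i,:4]) for i in range(1,n) if s[i,4]>=mn]
E
python3 - <<'E'
import pickle,cv2,numpy as np
from h import *
d=pickle.load(open("f0.pkl","rb"))
a=d["top"]["image"][175:245,210:290];b=d["top"]["image"][175:245,345:440];c=d["scene"]["image"][180:270,180:300];e=d["scene"]["image"][140:230,340:440]
R=lambda i,s:cv2.resize(i,(400,300) if s is None else s,interpolation=cv2.INTER_CUBIC)
o=np.vstack([np.hstack([R(a,(342,300)),R(b,(407,300))]),np.hstack([R(c,(400,300)),R(e,(349,300))])])
cv2.imwrite("pics/crop0.png",o[:,:,::-1])
for n in d:
    f=d[n];h=cv2.cvtColor(f["image"],cv2.COLOR_RGB2HSV);H,S,V=cv2.split(h)
    for nm,m in dict(green=(H>40)&(H<85)&(S>110)&(V>40),yel=(H>17)&(H<30)&(S>150)&(V>120),red=((H<6)|(H>174))&(S>180)&(V>90)).items():
        print(n,nm,[(x[0],x[1].tolist(),onz(f,x[1],103)[:2].round(),x[2].tolist()) for x in blobs(m) ])
E
```

```text
scene green [(np.int32(43), [221.5, 7.1], array([-929.,  202.]), [216, 0, 13, 14]), (np.int32(18), [221.1, 16.8], array([-811.,  159.]), [218, 15, 8, 6]), (np.int32(44), [227.2, 29.5], array([-654.,  135.]), [223, 23, 9, 14]), (np.int32(17), [220.0, 43.0], array([-536.,   56.]), [217, 39, 7, 9]), (np.int32(15), [529.5, 52.8], array([ 200., 1364.]), [528, 51, 5, 5]), (np.int32(20), [491.3, 148.3], array([634., 649.]), [489, 146, 7, 6]), (np.int32(156), [218.8, 197.6], array([ 405., -286.]), [212, 187, 13, 21]), (np.int32(279), [240.2, 225.7], array([ 540., -269.]), [232, 213, 17, 25]), (np.int32(194), [273.6, 253.1], array([ 673., -224.]), [268, 241, 12, 23]), (np.int32(24), [99.5, 251.2], array([ 437., -660.]), [95, 249, 10, 5]), (np.int32(16), [70.6, 260.1], array([ 429., -741.]), [68, 259, 7, 4]), (np.int32(78), [156.9, 271.8], array([ 581., -529.]), [149, 267, 17, 10]), (np.int32(16), [343.1, 274.9], array([825., -91.]), [340, 273, 7, 5]), (np.int32(88), [161.6, 284.2], array([ 625., -528.]), [154, 279, 17, 11]), (np.int32(25), [317.0, 287.5], array([ 825., -171.]), [314, 285, 8, 
[... 4051 characters left out ...]
140.4], array([805., -69.]), [335, 138, 6, 6]), (np.int32(32), [529.7, 175.1], array([ 668., -766.]), [526, 172, 7, 7]), (np.int32(40), [506.8, 177.6], array([ 660., -679.]), [504, 175, 7, 7]), (np.int32(28), [117.5, 186.3], array([652., 741.]), [115, 183, 6, 7]), (np.int32(32), [138.8, 185.4], array([654., 658.]), [136, 183, 6, 6]), (np.int32(35), [7.1, 187.7], array([ 657., 1209.]), [3, 184, 8, 8]), (np.int32(43), [635.4, 200.0], array([  570., -1185.]), [632, 197, 8, 7]), (np.int32(71), [420.9, 224.8], array([ 496., -356.]), [415, 221, 12, 11]), (np.int32(41), [506.6, 233.7], array([ 458., -662.]), [504, 231, 7, 7]), (np.int32(34), [529.0, 235.6], array([ 450., -745.]), [526, 233, 6, 7])]
```

View pics/crop0.png

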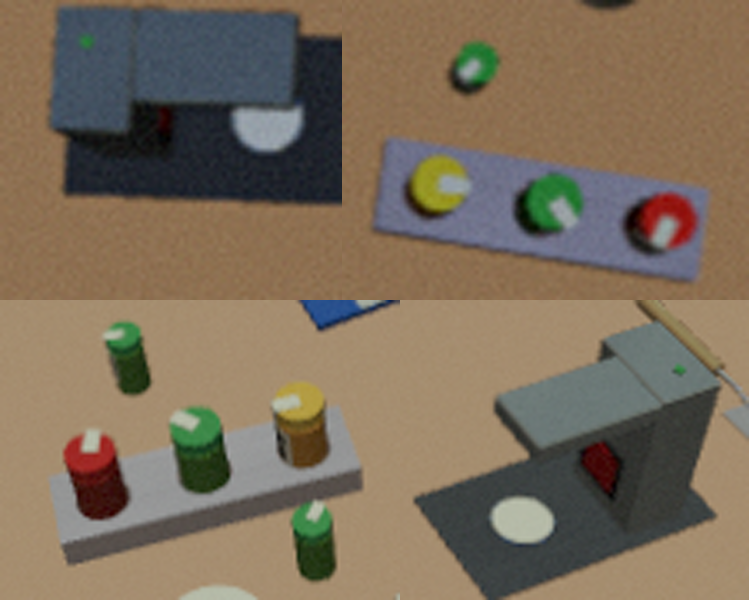

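```bash
cat > m.py <<'E'
from h import *
def lids(f,guess):
    # lid disc incl. strip: fit in top view; returns centre pixel & strip direction for jar near guess xy (z=103)
    h=cv2.cvtColor(f["image"],cv2.COLOR_RGB2HSV);H,S,V=cv2.split(h)
    u=proj(f,[guess[0],guess[1],103]);yy,xx=np.mgrid[:400,:640];near=np.hypot(xx-u[0],yy-u[1])<11
    lid=(H>40)&(H<85)&(S>120)&(V>90)&near
    w=(S<70)&(V>140)&near
    L=np.array([onz(f,(x,y),103)[:2] for y,x in np.argwhere(lid)]);W=np.array([onz(f,(x,y),103)[:2] for y,x in np.argwhere(w)])
    return L,W,lid,w
E
python3 - <<'E'
import pickle
from m import *
d=pickle.load(open("f0.pkl","rb"))
for n in d:
    f=d[n];L,W,l,w=lids(f,(510,-260))
    A=np.vstack([L,W]);(c,rad)=cv2.minEnclosingCircle(A.astype(np.float32))
    print(n,len(L),len(W),"lid c",np.round(c),rad,"mean",A.mean(0).round(1),"strip mean",W.mean(0).round(1),"dir",np.degrees(np.arctan2(*(W.mean(0)-c)[::-1])), np.degrees(np.arctan2(*(W.mean(0)-L.mean(0))[::-1])))
    vx,vy,_,_=cv2.fitLine(W.astype(np.float32),cv2.DIST_L2,0,.01,.01).ravel();print("axis",np.degrees(np.arctan2(vy,vx)))
    # plinth
    h=cv2.cvtColor(f["image"],cv2.COLOR_RGB2HSV);H,S,V=cv2.split(h)
    reg=np.zeros((400,640),bool)
    if n=="scene":reg[190:225,355:400]=1
    else: reg[185:225,255:290]=1
    m=(V>130)&(S<80)&reg
    for b in blobs(m,30):
        P=np.array([onz(f,(x,y),8)[:2] for y,x in np.argwhere(m)]);c,rad=cv2.minEnclosingCircle(P.astype(np.float32))
        print("plinth",b,onz(f,b[1],8).round(1),c,rad,P.min(0),P.max(0))
    # red window
    reg[:]=0
    if n=="scene":reg[170:210,380:420]=1
    else: reg[190:230,240:260]=1
    m=((H<8)|(H>172))&(S>120)&reg;print("win",blobs(m,5))
    # plate
    reg[:]=0
    if n=="scene":reg[155:235,340:440]=1
    else: reg[170:235,215:300]=1
    m=(reg&~((H<22)&(S>70)&(V>90))).astype(np.uint8)
    k=max(cv2.findContours(m,0,2)[0],key=cv2.contourArea);print("hull",cv2.approxPolyDP(cv2.convexHull(k),2,True)[:,0].tolist())
    # rack centre from red/yellow top
E
```

```text
scene 93 59 lid c [ 514. -260.] 33.4412841796875 mean [ 511.9 -261.8] strip mean [ 508.1 -261.7] dir -160.70451641232796 178.3604216955444
axis 38.15712
plinth (np.int32(195), array([374.6, 205.5]), array([366, 199,  18,  14], dtype=int32)) [596.8 178.6   8. ] (573.1051025390625, 168.82833862304688) 55.826324462890625 [521.14473881 148.41539187] [625.94728216 207.56960908]
win [(np.int32(103), array([397.2, 189.2]), array([392, 183,  11,  16], dtype=int32))]
hull [[427, 155], [439, 169], [439, 181], [430, 204], [365, 230], [344, 199], [367, 169], [398, 155]]
top 85 45 lid c [ 508. -260.] 36.73482131958008 mean [ 508.5 -262. ] strip mean [ 502.2 -264.1] dir -143.1413510196675 -161.31485875120788
axis 65.69447
plinth (np.int32(113), array([272. , 204.4]), array([265, 201,  15,   9], dtype=int32)) [589.1 178.6   8. ] (594.4525146484375, 178.6715087890625) 27.756532669067383 [571.52417385 152.1040501 ] [602.48929651 205.23896478]
win [(np.int32(17), array([248.1, 202.4]), array([247, 200,   3,   6], dtype=int32))]
hull [[223, 177], [279, 178], [294, 184], [292, 222], [225, 220], [221, 203]]
```

```bash
python3 - <<'E'
import pickle
from m import *
d=pickle.load(open("f0.pkl","rb"))
f=d["scene"]
for p in([365,230],[344,199],[430,204]):print("plate",p,onz(f,p,4)[:2].round())
g=d["top"]
for p in([292,222],[225,220],[294,184]):print("plate top",p,onz(g,p,4)[:2].round())
for p in([223,177],[279,178]):print("blk top",onz(g,p,189)[:2].round())
for n in d:
    f=d[n];u=proj(f,(510,-260,103)).round().astype(int);h=cv2.cvtColor(f["image"],cv2.COLOR_RGB2HSV)[u[1]-10:u[1]+11,u[0]-11:u[0]+12]
    print(n,u);print("\n".join(" ".join(f"{min(99,s*100//256):2d}{'g' if 40<H<85 and s>100 else ':'}{v*100//256:2d}" for H,s,v in row.astype(int)) for row in h))
E
```

```text
plate [365, 230] [666.  95.]
plate [344, 199] [520. 105.]
plate [430, 204] [679. 353.]
plate top [292, 222] [522. 104.]
plate top [225, 220] [533. 358.]
plate top [294, 184] [667.  95.]
blk top [661. 321.]
blk top [654. 131.]
scene [239 218]
33:64 32:64 32:65 32:64 32:64 33:64 32:64 32:64 33:64 32:64 32:64 33:65 32:64 32:64 33:64 32:64 33:63 32:64 32:64 32:64 32:65 33:64 31:64
32:64 31:64 32:64 32:64 33:64 32:64 32:64 32:64 32:64 32:64 31:64 32:64 31:64 32:64 31:64 32:64 33:64 32:64 32:64 32:64 32:64 32:64 32:65
32:65 32:65 33:63 32:64 32:64 32:64 33:64 32:65 32:64 32:64 32:64 32:64 32:64 32:64 32:65 32:64 31:64 32:65 32:64 32:65 32:65 32:64 32:64
31:64 32:65 32:64 33:64 32:64 32:64 33:64 32:64 32:60 30:58 29:57 30:58 29:56 31:60 31:60 32:64 32:64 32:64 32:65 32:64 32:64 32:64 33:64
32:64 32:65 32:64 32:64 32:63 29:65 29:59 28:55 33:52 39:52 39g53 37:54 39g53 33:53 35:53 30:56 32:64 33:64 32:64 32:65 31:64 32:65 33:64
32:64 33:64 33:64 32:64 22:67 16:67 15:64 21:61 39g56 55g53 57g52 56g53 55g53 56g52 55g53 41g52 28:55 32:64 32:64 32:64 32:64 32:65 32:64
33:64 32:64 32:64 26:66 11:69 
[... 4251 characters left out ...]
7:54 17:52
20:55 20:55 17:54 14:50 17:25 34: 8 76g 8 95g10 79g17 67g33 68g40 76g42 67g44 53g46 19:48  5:60  8:62 15:56 16:54 17:53 21:53 19:53 19:53
21:55 19:55 18:56 17:51 14:41 18:22 23: 9 89g 7 73g 7 40g18 53g23 51g26 58g29 46g33 15:37 14:55 18:55 16:53 19:52 20:51 19:54 20:53 19:52
20:55 20:55 19:55 20:55 19:50 19:42 10:25 14:19 11:19 15:19  6:23 15:28  9:33 12:35 14:47 14:51 17:54 22:52 19:54 19:55 20:53 17:54 20:54
21:55 21:53 18:54 19:55 18:56 20:55 19:50 18:43 12:38 17:39 14:41 16:50 14:49 19:50 16:54 19:52 21:53 19:55 20:53 19:52 18:53 19:53 16:55
20:57 21:54 20:57 19:55 18:55 20:55 18:57 17:54 17:53 19:52 17:54 18:53 17:53 17:52 18:54 22:53 17:53 19:55 20:53 18:53 19:54 17:53 17:54
```

```bash
cat > m.py <<'E'
from h import *
def meas(f,n,guess,z=103):
    h=cv2.cvtColor(f["image"],cv2.COLOR_RGB2HSV);H,S,V=[c.astype(int) for c in cv2.split(h)]
    u=proj(f,[guess[0],guess[1],z]);yy,xx=np.mgrid[:400,:640];near=np.hypot(xx-u[0],yy-u[1])<(10 if n=="scene" else 9)
    t=((.38,.42,.27,.61) if n=="scene" else (.40,.40,.15,.575))
    lid=(H>40)&(H<85)&(S>t[0]*256)&(V>t[1]*256)&near
    w=(S<t[2]*256)&(V>t[3]*256)&near
    X=lambda m:np.array([onz(f,(x,y),z)[:2] for y,x in np.argwhere(m)])
    L,W=X(lid),X(w);k=cv2.convexHull(np.vstack([L,W]).astype(np.float32))
    M=cv2.moments(k);c=np.array([M["m10"],M["m01"]])/M["m00"];a=np.arctan2(*(W.mean(0)-c)[::-1])
    vx,vy,_,_=cv2.fitLine(W.astype(np.float32),cv2.DIST_L2,0,.01,.01).ravel()
    print(n,len(L),len(W),"lid",c.round(1),"r",(np.sqrt(M["m00"]/np.pi)).round(1),"strip",np.degrees(a).round(1),"axis",np.degrees(np.arctan2(vy,vx)).round(1))
    return c,np.degrees(a)
E
python3 - <<'E'
import pickle
from m import *
d=pickle.load(open("f0.pkl","rb"))
for n in d: meas(d[n],n,(510,-262))
E
```

```text
scene 100 42 lid [ 509.2 -263.2] r 23.6 strip -161.3 axis 38.4
top 90 21 lid [ 509.  -263.7] r 20.4 strip -148.3 axis 37.2
```

Request:
jog_arm --series '[[[60,80,0,0,0,0.3,1],[120,160,-20,0,0,0.6,1],[180,230,-40,0,0,0.9,1],[220,270,-50,0,0,1.2,1],[254,307,-50,0,0,1.5,1],[254,307,-50,0,0,1.82,1],[254,307,-50,0,0,1.82,1],[254,307,-50,0,0,1.82,1],[254,307,-50,0,0,1.82,1],[254,307,-50,0,0,1.82,1],[254,307,-50,0,0,1.82,1],[254,307,-50,0,0,1.82,1],[254,307,-50,0,0,1.82,1],[254,307,-50,0,0,1.82,1],[254,307,-50,0,0,1.82,1],[254,307,-50,0,0,1.82,1]]]'

```text
time_s: 1.7
tcp_pos: [508.7, -263.8, 181.2]
eef_rot: [-3.142, -0.0, 2.238]
force: [0.2, 1.0, -0.4]
width: 84.8
grip_force: 0.0
```

Request:
jog_arm --series '[[[0,0,-30,0,0,0,1],[0,0,-60,0,0,0,1],[0,0,-85,0,0,0,1],[0,0,-105,0,0,0,1],[0,0,-119,0,0,0,1],[0,0,-119,0,0,0,1],[0,0,-119,0,0,0,0],[0,0,-119,0,0,0,-1],[0,0,-119,0,0,0,-1],[0,0,-119,0,0,0,-1],[0,0,-119,0,0,0,-1],[0,0,-119,0,0,0,-1],[0,0,-119,0,0,0,-1],[0,0,-119,0,0,0,-1]]]'

```text
time_s: 3.1
tcp_pos: [509.9, -264.7, 64.1]
eef_rot: [3.141, 0.003, 2.24]
force: [-0.6, 0.2, 6.4]
width: 44.7
grip_force: 61.3
```

Request:
jog_arm --series '[[[0,0,0,0,0,-0.1,-1],[0,0,0,0,0,-0.2,-1],[0,0,0,0,0,-0.33,-1],[0,0,0,0,0,-0.46,-1],[0,0,0,0,0,-0.59,-1],[0,0,0,0,0,-0.72,-1],[0,0,0,0,0,-0.85,-1],[0,0,0,0,0,-0.98,-1],[0,0,0,0,0,-1.11,-1],[0,0,0,0,0,-1.24,-1],[0,0,0,0,0,-1.37,-1],[0,0,0,0,0,-1.5,-1],[0,0,0,0,0,-1.63,-1],[0,0,0,0,0,-1.76,-1],[0,0,0,0,0,-1.89,-1],[0,0,0,0,0,-2.02,-1],[0,0,0,0,0,-2.13,-1],[0,0,0,0,0,-2.22,-1],[0,0,0,0,0,-2.286,-1],[0,0,0,0,0,-2.286,-1]]]'

```text
time_s: 5.1
tcp_pos: [506.2, -262.2, 64.2]
eef_rot: [-3.138, 0.008, -0.046]
force: [-9.8, 4.8, 17.2]
width: 45.1
grip_force: 62.9
```

Request:
jog_arm --series '[[[0,0,0,0,0,0,-1],[0,0,0,0,0,0,0.5],[0,0,0,0,0,0,1],[0,0,0,0,0,0,1],[0,0,0,0,0,0,1],[0,0,0,0,0,0,1],[0,0,0,0,0,0,1],[0,0,20,0,0,0,1],[0,0,50,0,0,0,1],[0,0,90,0,0,0,1],[-40,0,120,0,0,0,1],[-80,0,130,0,-0.15,0,1],[-120,0,130,0,-0.3,0,1],[-140,0,130,0,-0.45,0,1],[-140,0,130,0,-0.6,0,1],[-140,0,130,0,-0.78,0,1],[-140,0,130,0,-0.78,0,1],[-140,0,130,0,-0.78,0,1]]]'

```text
time_s: 6.9
tcp_pos: [367.3, -263.4, 190.7]
eef_rot: [-3.093, -0.778, -0.071]
force: [-0.7, -0.9, 0.3]
width: 85.6
grip_force: 0.0
```

```bash
python3 - <<'E'
from station import r
from m import *
for n in("scene","top"):
    f=r.grab_frame(n);cv2.imwrite(f"pics/{n}1.png",f["image"][:,:,::-1])
    try: meas(f,n,(510,-262))
    except Exception as e: print(n,e)
s=r.read_state();print(s["joints"],s["tcp_pos"],s["eef_rot"])
E
```

```text
scene 91 42 lid [ 511.5 -261.6] r 22.7 strip 97.2 axis -85.4
top 91 20 lid [ 510.8 -262.2] r 20.6 strip 83.7 axis 83.8
[-1.27156752 -0.38985954  2.42699603  0.89163489  1.04066205 -0.10335582] [ 368.6745257  -264.20137823  192.57561083] [-3.09672635 -0.77828033 -0.06509689]
```

```bash
python3 - <<'E'
from scipy.spatial.transform import Rotation as R
import numpy as np
c=R.from_euler('y',-.78)*R.from_euler('xyz',[np.pi,0,-.046]);t=R.from_euler('xyz',[np.pi,-.78,-.049])
print((t*c.inv()).as_rotvec(),t.as_matrix(),c.as_euler('xyz'))
E
```

```text
[-0.03234006  0.00079249 -0.0162937 ] [[ 7.10060257e-01 -4.89803942e-02  7.02435301e-01]
 [-3.48208253e-02 -9.98799740e-01 -3.44469032e-02]
 [ 7.03279419e-01  8.67361738e-17 -7.10913538e-01]] [-3.09613401 -0.77895409 -0.06466089]
```

Request:
jog_arm --series '[[[40,4,-30,-0.032,0,-0.016,1],[70,4.5,-55,-0.032,0,-0.016,1],[80,4.5,-63,-0.032,0,-0.016,1],[80,4.5,-63,-0.032,0,-0.016,1],[80,4.5,-63,-0.032,0,-0.016,1]]]'

```text
time_s: 7.5
tcp_pos: [449.8, -259.0, 130.0]
eef_rot: [3.141, -0.781, -0.046]
force: [-0.3, 0.6, 0.6]
width: 85.5
grip_force: 0.0
```

Request:
jog_arm --series '[[[20,-1,-20,0,0,0,1],[40,-2,-40,0,0,0,1],[55,-3,-56,0,0,0,1],[67,-3.5,-68,0,0,0,1],[77,-3.8,-78,0,0,0,1],[77,-3.8,-78,0,0,0,1],[77,-3.8,-78,0,0,0,1]]]'

```text
time_s: 8.2
tcp_pos: [526.0, -263.6, 52.5]
eef_rot: [3.141, -0.782, -0.048]
force: [-0.3, 1.0, -0.7]
width: 85.5
grip_force: 0.0
```

Close, then lift straight up 90 mm.

Request:
jog_arm --series '[[[0,0,0,0,0,0,0],[0,0,0,0,0,0,-1],[0,0,0,0,0,0,-1],[0,0,0,0,0,0,-1],[0,0,0,0,0,0,-1],[0,0,0,0,0,0,-1],[0,0,0,0,0,0,-1],[0,0,0,0,0,0,-1]]]'

```text
time_s: 9.0
tcp_pos: [526.0, -263.4, 52.3]
eef_rot: [3.141, -0.782, -0.049]
force: [-5.2, 1.9, 6.7]
width: 45.1
grip_force: 60.1
```

Request:
jog_arm --series '[[[0,0,8,0,0,0,-1],[0,0,18,0,0,0,-1],[0,0,30,0,0,0,-1],[0,0,45,0,0,0,-1],[0,0,60,0,0,0,-1],[0,0,75,0,0,0,-1],[0,0,85,0,0,0,-1],[0,0,90,0,0,0,-1],[0,0,90,0,0,0,-1],[0,0,90,0,0,0,-1],[0,0,90,0,0,0,-1]]]'

```text
time_s: 10.1
tcp_pos: [525.2, -262.5, 140.1]
eef_rot: [-3.139, -0.779, -0.051]
force: [0.7, 0.0, -1.7]
width: 44.9
grip_force: 61.3
```

```bash
python3 - <<'E'
from station import r
from m import *
s=r.read_state();print(s["tcp_pos"],s["eef_rot"],s["joints"],s["width"])
o=[]
for n in("scene","top"):
    f=r.grab_frame(n)
    try: meas(f,n,(510,-262),193)
    except Exception as e: print(n,e)
    u=proj(f,(510,-262,140)).astype(int);o.append(cv2.resize(f["image"][u[1]-50:u[1]+50,u[0]-65:u[0]+65],(390,300),interpolation=cv2.INTER_CUBIC))
cv2.imwrite("pics/lift.png",np.hstack(o)[:,:,::-1])
E
```

```text
[ 525.2072518  -262.50992194  140.13783117] [-3.13915594 -0.77931636 -0.05050454] [-0.85665938 -0.01446596  2.24937775  1.09623546  0.60901364 -0.07938295] 44.90438404659238
scene 103 35 lid [ 511.2 -262.5] r 20.9 strip 92.0 axis 88.4
top 107 22 lid [ 510.9 -262.6] r 21.1 strip 85.0 axis 80.0
```

View pics/lift.png

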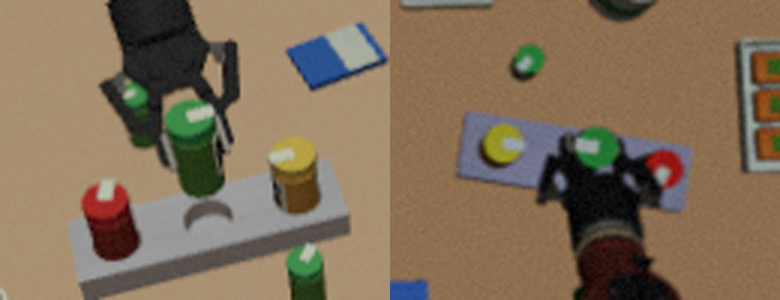

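```bash
cat > k.py <<'E'
import numpy as np
from scipy.optimize import least_squares
D=[(620,535,.2177,1.6148),(394,357,-.0145,2.2494),(298,409.5,-.3899,2.427)]
A=[];B=[]
for r,z,a,b in D:
    s=a+b;A+=[[1,0,np.sin(a),np.sin(s),np.cos(s)],[0,1,np.cos(a),np.cos(s),-np.sin(s)]];B+=[r,z]
A=np.array(A,float);B=np.array(B)
x=np.linalg.lstsq(A,B,rcond=None)[0];x0=np.linalg.lstsq(A[:,:4],B,rcond=None)
print(x.round(1),(A@x-B).round(2),x0[0].round(1),(A[:,:4]@x0[0]-B).round(2))
def ik(p,lean,az,L=305,d=70,x=x):
    t=np.array([np.sin(lean)*np.cos(az),np.sin(lean)*np.sin(az),-np.cos(lean)])
    w=np.array(p)-L*t;rr=np.hypot(w[0],w[1]);j1=np.arctan2(w[1],w[0])-np.arcsin(d/rr);rad=np.sqrt(rr**2-d*d)
    f=lambda q:[x[0]+x[2]*np.sin(q[0])+x[3]*np.sin(sum(q))+x[4]*np.cos(sum(q))-rad,x[1]+x[2]*np.cos(q[0])+x[3]*np.cos(sum(q))-x[4]*np.sin(sum(q))-w[2]]
    s=least_squares(f,[0,2.2]);q=s.x;a=sum(q)
    tr,tt,tz=t[0]*np.cos(j1)+t[1]*np.sin(j1),-t[0]*np.sin(j1)+t[1]*np.cos(j1),t[2]
    X=tr*np.cos(a)-tz*np.sin(a) ; F=tr*np.sin(a)+tz*np.cos(a)
    return np.array([j1,q[0],q[1],np.arctan2(tt,X),np.arccos(F),s.cost])
E
python3 - <<'E'
from k import *
print(ik([525.2,-262.5,140.1],.78,-.049).round(3))
for lean in (.87,.78,.7,.6):
  for az in(-.05,.1,.2): 
    o=14*np.sin(lean)/.703
    print(lean,az,*[ik([598+o+dx,178,52+dz],lean,az).round(2) for dx,dz in((0,0),(-150,10))])
E
```

```text
[ -1.  297.5 452.3 558.3  61.8] [ 0.01 -0.05  0.   -0.06 -0.01  0.11] [-25.2 226.1 468.6 556. ] [-7.01  4.84 11.76 -4.97 -4.75  0.12]
[-0.857 -0.014  2.249  1.098  0.608  0.   ]
0.87 -0.05 [ 0.3   0.29  2.2  -2.18  0.32  0.  ] [ 0.45  0.04  2.48 -2.01  0.42  0.  ]
0.87 0.1 [ 0.21  0.27  2.23 -2.77  0.24  0.  ] [ 0.34 -0.01  2.53 -2.49  0.3   0.  ]
0.87 0.2 [0.16 0.27 2.24 3.   0.23 0.  ] [ 0.25 -0.03  2.55 -2.99  0.25  0.  ]
0.78 -0.05 [ 0.28  0.27  2.17 -1.76  0.24  0.  ] [ 0.42 -0.    2.46 -1.67  0.33  0.  ]
0.78 0.1 [ 0.21  0.25  2.19 -2.36  0.11  0.  ] [ 0.32 -0.05  2.5  -2.04  0.17  0.  ]
0.78 0.2 [0.16 0.24 2.2  2.81 0.09 0.  ] [ 0.25 -0.07  2.52 -2.79  0.1   0.  ]
0.7 -0.05 [ 0.27  0.26  2.13 -1.21  0.22  0.  ] [ 0.4  -0.03  2.43 -1.27  0.3   0.  ]
0.7 0.1 [ 0.21  0.24  2.16 -0.95  0.08  0.  ] [ 0.31 -0.07  2.47 -1.2   0.14  0.  ]
0.7 0.2 [0.16 0.23 2.17 0.51 0.05 0.  ] [ 0.24 -0.08  2.48 -0.58  0.05  0.  ]
0.6 -0.05 [ 0.26  0.25  2.09 -0.66  0.28  0.  ] [ 0.37 -0.04  2.39 -0.79  0.33  0.  ]
0.6 0.1 [ 0.2   0.23  2.11 -0.28  0.21  0.  ] [ 0.3  -0.07  2.42 -0.5   0.23  0.  ]
0.6 0.2 [0.16 0.23 2.12 0.1  0.2  0.  ] [ 0.24 -0.09  2.43 -0.12  0.2   0.  ]
```

```bash
cat >> k.py <<'E'
from scipy.spatial.transform import Rotation as R
def full(p,lean,az,flip=0):
    q=ik(p,lean,az);T=R.from_euler('xyz',[np.pi,-lean,az])
    g=R.from_euler('ZYZY',[q[0],q[1]+q[2],q[3],q[4]]).inv()*T
    v=g.as_matrix();j6=np.arctan2(v[1,0],v[0,0])-np.pi/2+flip*np.pi
    o=np.r_[q[:5],(j6+np.pi)%(2*np.pi)-np.pi]
    if o[3]<-1.13:o[3]+=2*np.pi
    return o
E
python3 - <<'E'
from k import *
print(full([525.2,-262.5,140.1],.78,-.049).round(3))
for lean in (1.0,.92,.87,.68,.64,.6):
  for az in(-.1,-.05,0,.05): 
    o=14*np.sin(lean)/.703
    print(lean,az,"pick",full([511+o,-263,52],lean,az)[3:].round(2),"lift",full([511+o,-263,120],lean,az)[3:].round(2),"back",full([598+o-150,178,62],lean,az)[1:].round(2),"place",full([598+o,178,52],lean,az)[3:].round(2))
E
```

```text
[ -1.  297.5 452.3 558.3  61.8] [ 0.01 -0.05  0.   -0.06 -0.01  0.11] [-25.2 226.1 468.6 556. ] [-7.01  4.84 11.76 -4.97 -4.75  0.12]Traceback (most recent call last):
  File "<stdin>", line 2, in <module>
  File "k.py", line 21, in full
    g=R.from_euler('ZYZY',[q[0],q[1]+q[2],q[3],q[4]]).inv()*T
      ~~~~~~~~~~~~^^^^^^^^^^^^^^^^^^^^^^^^^^^^^^^^^^^
  File "scipy/spatial/transform/_rotation.pyx", line 1413, in scipy.spatial.transform._rotation.Rotation.from_euler
ValueError: Expected axis specification to be a non-empty string of upto 3 characters, got ZYZY
```

```bash
sed -i "s/R.from_euler('ZYZY',\[q\[0\],q\[1\]+q\[2\],q\[3\],q\[4\]\]).inv()/(R.from_euler('ZYZ',[q[0],q[1]+q[2],q[3]])*R.from_euler('Y',q[4])).inv()/; /^print/d" k.py
cat > t.py <<'E'
from k import *
print(full([525.2,-262.5,140.1],.78,-.049).round(3))
for lean in (1.0,.92,.87,.68,.64,.6):
  for az in(-.1,-.05,0,.05): 
    o=14*np.sin(lean)/.703
    print(lean,az,"pick",full([511+o,-263,52],lean,az)[3:].round(2),"lift",full([511+o,-263,120],lean,az)[3:].round(2),"back",full([598+o-150,178,62],lean,az)[1:].round(2),"place",full([598+o,178,52],lean,az)[3:].round(2))
E
python3 t.py
```

```text
[-0.857 -0.014  2.249  1.098  0.608 -0.082]
1.0 -0.1 pick [ 1.93  0.71 -0.98] lift [ 1.71  0.66 -0.7 ] back [ 0.15  2.48  4.12  0.64 -2.07] place [ 3.95  0.53 -2.05]
1.0 -0.05 pick [ 1.85  0.74 -0.95] lift [ 1.65  0.71 -0.68] back [ 0.13  2.51  4.    0.61 -2.02] place [ 3.82  0.5  -1.98]
1.0 0 pick [ 1.77  0.78 -0.93] lift [ 1.59  0.76 -0.68] back [ 0.12  2.53  3.87  0.58 -1.96] place [ 3.68  0.48 -1.9 ]
1.0 0.05 pick [ 1.7   0.81 -0.91] lift [ 1.53  0.8  -0.67] back [ 0.1   2.54  3.73  0.55 -1.89] place [ 3.53  0.47 -1.81]
0.92 -0.1 pick [ 1.8   0.62 -0.83] lift [ 1.54  0.6  -0.51] back [ 0.09  2.47  4.26  0.52 -2.24] place [ 4.1   0.42 -2.21]
0.92 -0.05 pick [ 1.73  0.66 -0.81] lift [ 1.49  0.65 -0.51] back [ 0.07  2.49  4.15  0.48 -2.19] place [ 3.96  0.39 -2.13]
0.92 0 pick [ 1.66  0.69 -0.79] lift [ 1.45  0.7  -0.52] back [ 0.05  2.51  4.01  0.45 -2.12] place [ 3.81  0.36 -2.03]
0.92 0.05 pick [ 1.59  0.73 -0.78] lift [ 1.4   0.74 -0.53] back [ 0.04  2.53  3.86  0.41 -2.03] place [ 3.63  0.34 -1.92]
0.87 -0.1 pick [ 1.7   0.57 -0.72] lift [ 1.42  0.57 -0.38] back [ 0.06  2.47  4
[... 1133 characters left out ...]
.64 0 pick [ 1.03  0.53 -0.1 ] lift [0.83 0.63 0.13] back [-0.05  2.42 -0.92  0.27  2.76] place [-0.75  0.21  2.51]
0.64 0.05 pick [ 1.02  0.57 -0.14] lift [0.84 0.67 0.08] back [-0.06  2.43 -0.83  0.22  2.61] place [-0.61  0.18  2.32]
0.6 -0.1 pick [0.92 0.46 0.12] lift [0.71 0.57 0.36] back [-0.03  2.38 -0.84  0.37  2.8 ] place [-0.73  0.31  2.58]
0.6 -0.05 pick [0.93 0.5  0.06] lift [0.73 0.61 0.29] back [-0.04  2.39 -0.79  0.33  2.69] place [-0.66  0.28  2.46]
0.6 0 pick [0.92 0.53 0.01] lift [0.75 0.64 0.22] back [-0.05  2.4  -0.73  0.29  2.56] place [-0.56  0.25  2.32]
0.6 0.05 pick [ 0.92  0.57 -0.04] lift [0.76 0.68 0.16] back [-0.06  2.41 -0.63  0.26  2.41] place [-0.44  0.23  2.14]
```

Request:
jog_arm --series '[[[0,0,-20,0,0,0,-1],[0,0,-40,0,0,0,-1],[0,0,-55,0,0,0,-1],[0,0,-65,0,0,0,-1],[0,0,-75,0,0,0,-1],[0,0,-82,0,0,0,-1],[0,0,-87,0,0,0,-1],[0,0,-89,0,0,0,-1],[0,0,-89,0,0,0,-1],[0,0,-89,0,0,0,-1]]]'

```text
time_s: 11.2
tcp_pos: [525.7, -263.0, 52.4]
eef_rot: [-3.141, -0.781, -0.049]
force: [-1.2, 1.1, -0.1]
width: 44.9
grip_force: 61.5
```

Request:
jog_arm --series '[[[0,0,0,0,0,0,0],[0,0,0,0,0,0,1],[0,0,0,0,0,0,1],[0,0,0,0,0,0,1],[0,0,0,0,0,0,1],[1,0,1,-0.001,-0.06,0.025,1],[1.7,0,2,-0.003,-0.12,0.049,1],[1.7,0,2,-0.003,-0.12,0.049,1],[1.7,0,2,-0.003,-0.12,0.049,1],[1.7,0,2,-0.003,-0.12,0.049,0],[1.7,0,2,-0.003,-0.12,0.049,-1],[1.7,0,2,-0.003,-0.12,0.049,-1],[1.7,0,2,-0.003,-0.12,0.049,-1],[1.7,0,2,-0.003,-0.12,0.049,-1],[1.7,0,2,-0.003,-0.12,0.049,-1],[1.7,0,2,-0.003,-0.12,0.049,-1],[1.7,0,2,-0.003,-0.12,0.049,-1]]]'

```text
time_s: 12.9
tcp_pos: [528.0, -263.0, 55.1]
eef_rot: [-3.141, -0.903, 0.0]
force: [-1.5, 2.8, 4.6]
width: 45.0
grip_force: 60.3
```

Request:
jog_arm --series '[[[0,0,8,0,0,0,-1],[0,0,18,0,0,0,-1],[0,0,30,0,0,0,-1],[0,0,45,0,0,0,-1],[0,0,60,0,0,0,-1],[0,0,70,0,0,0,-1],[0,0,70,0,0,0,-1],[0,0,70,0,0,0,-1],[0,0,70,0,0,0,-1]]]'

```text
time_s: 13.8
tcp_pos: [526.8, -262.5, 122.9]
eef_rot: [-3.139, -0.899, -0.002]
force: [-0.3, -0.6, -1.1]
width: 45.0
grip_force: 61.1
```

```bash
python3 - <<'E'
from station import r
from m import *
from k import *
s=r.read_state();print(s["tcp_pos"],s["eef_rot"],s["joints"],s["width"])
o=[]
for n in("scene","top"):
    f=r.grab_frame(n)
    try: meas(f,n,(510,-262),172)
    except Exception as e: print(n,e)
p0=[528,-263,124]
for p in([528,-263,124],[470,-263,124],[480,-150,124],[490,-60,110],[495,20,90],[495,100,70],[495,178,62],[613,178,60]):print(p,full(p,.9,0).round(2))
E
```

```text
Traceback (most recent call last):
AttributeError: 'int' object has no attribute 'read_state'
```

```bash
cat > t2.py <<'E'
from m import *
from k import *
from station import r
s=r.read_state();print(s["tcp_pos"],s["eef_rot"],s["joints"],s["width"])
for n in("scene","top"):
    f=r.grab_frame(n)
    try: meas(f,n,(511,-262),171)
    except Exception as e: print(n,e)
for p in([528,-263,124],[470,-263,124],[480,-150,124],[490,-60,110],[495,20,90],[495,100,70],[495,178,62],[613,178,60]):print(p,full(p,.9,0).round(2))
E
python3 t2.py
```

```text
[ 526.77917997 -262.5038377   122.87017958] [-3.13896382e+00 -8.98865163e-01 -2.03215096e-03] [-0.91925462  0.06635976  2.28333427  1.39569514  0.68491177 -0.45924607] 45.01750038986616
scene 103 34 lid [ 508.9 -263.6] r 21.5 strip 91.9 axis 79.8
top 98 21 lid [ 510.9 -264. ] r 20.5 strip 83.0 axis 84.8
[528, -263, 124] [-0.92  0.07  2.28  1.4   0.68 -0.46]
[470, -263, 124] [-1.05 -0.02  2.37  1.33  0.78 -0.49]
[480, -150, 124] [-0.81 -0.2   2.52  1.43  0.61 -0.4 ]
[490, -60, 110] [-0.51 -0.23  2.58  1.69  0.39 -0.46]
[495, 20, 90] [-0.2  -0.15  2.58  2.44  0.24 -1.01]
[495, 100, 70] [ 0.11 -0.02  2.54  3.46  0.29 -1.81]
[495, 178, 62] [ 0.38  0.09  2.45  4.    0.39 -2.15]
[613, 178, 60] [ 0.27  0.28  2.22  3.89  0.32 -2.12]
```

```bash
python3 - <<'E'
from k import *
for p in([528,-263,172],[528,-160,172],[528,-80,172],[528,0,150],[528,40,130],[528,80,110],[528,120,90],[528,179,66],[570,179,64],[614,179,64],[614,179,55]):print(p,full(p,.9,0).round(2))
E
```

```text
[528, -263, 172] [-0.92 -0.05  2.27  1.25  0.71 -0.27]
[528, -160, 172] [-0.72 -0.2   2.4   1.28  0.57 -0.16]
[528, -80, 172] [-0.51 -0.29  2.47  1.26  0.41  0.  ]
[528, 0, 150] [-0.24 -0.27  2.5   1.48  0.19 -0.06]
[528, 40, 130] [-0.1  -0.19  2.5   2.25  0.11 -0.74]
[528, 80, 110] [ 0.03 -0.1   2.49  3.33  0.14 -1.74]
[528, 120, 90] [ 0.17 -0.    2.46  3.72  0.24 -2.03]
[528, 179, 66] [ 0.35  0.13  2.39  3.98  0.37 -2.16]
[570, 179, 64] [ 0.31  0.2   2.31  3.93  0.34 -2.14]
[614, 179, 64] [ 0.28  0.27  2.22  3.92  0.31 -2.15]
[614, 179, 55] [ 0.28  0.29  2.22  3.87  0.33 -2.1 ]
```

```bash
python3 - <<'E'
from k import *
P=[[528,-263,172],[528,-220,172],[528,-160,172],[528,-110,168],[530,-80,150],[535,-50,125],[535,-20,104],[535,10,90],[535,40,80],[535,70,74],[535,100,70],[535,140,67],[535,179,66],[614,179,64]]
for p in P:print(p,full(p,.9,0).round(2))
E
```

```text
[528, -263, 172] [-0.92 -0.05  2.27  1.25  0.71 -0.27]
[528, -220, 172] [-0.84 -0.11  2.33  1.27  0.66 -0.23]
[528, -160, 172] [-0.72 -0.2   2.4   1.28  0.57 -0.16]
[528, -110, 168] [-0.59 -0.25  2.45  1.3   0.47 -0.09]
[530, -80, 150] [-0.5  -0.23  2.48  1.43  0.39 -0.18]
[535, -50, 125] [-0.4  -0.15  2.48  1.72  0.32 -0.42]
[535, -20, 104] [-0.31 -0.09  2.49  2.09  0.27 -0.73]
[535, 10, 90] [-0.2  -0.04  2.49  2.46  0.25 -1.03]
[535, 40, 80] [-0.1   0.    2.49  2.82  0.25 -1.32]
[535, 70, 74] [ 0.    0.03  2.47  3.14  0.26 -1.57]
[535, 100, 70] [ 0.1   0.07  2.45  3.42  0.28 -1.78]
[535, 140, 67] [ 0.23  0.11  2.42  3.73  0.32 -2.  ]
[535, 179, 66] [ 0.34  0.14  2.38  3.97  0.36 -2.15]
[614, 179, 64] [ 0.28  0.27  2.22  3.92  0.31 -2.15]
```

Request:
jog_arm --series '[[[0,0,20,0,0,0,-1],[0,0,40,0,0,0,-1],[0,0,48,0,0,0,-1],[0,0,48,0,0,0,-1],[0,25,48,0,0,0,-1],[0,50,48,0,0,0,-1],[0,80,48,0,0,0,-1],[0,110,48,0,0,0,-1],[0,135,48,0,0,0,-1],[0,155,46,0,0,0,-1],[2,170,38,0,0,0,-1],[2,180,30,0,0,0,-1],[2,183,26,0,0,0,-1],[2,183,26,0,0,0,-1],[2,183,26,0,0,0,-1]]]'

```text
time_s: 15.4
tcp_pos: [528.9, -79.8, 149.2]
eef_rot: [-3.139, -0.899, -0.001]
force: [0.2, -0.3, -2.3]
width: 44.8
grip_force: 61.4
```

Request:
jog_arm --series '[[[3,15,-12,0,0,0,-1],[5,30,-25,0,0,0,-1],[5,45,-36,0,0,0,-1],[5,60,-46,0,0,0,-1],[5,75,-54,0,0,0,-1],[5,90,-60,0,0,0,-1],[5,105,-65,0,0,0,-1],[5,120,-70,0,0,0,-1],[5,135,-73,0,0,0,-1],[5,150,-76,0,0,0,-1],[5,165,-78,0,0,0,-1],[5,180,-80,0,0,0,-1],[5,200,-81,0,0,0,-1],[5,220,-82,0,0,0,-1],[5,240,-83,0,0,0,-1],[5,259,-83,0,0,0,-1],[5,259,-83,0,0,0,-1],[5,259,-83,0,0,0,-1],[5,259,-83,0,0,0,-1]]]'

```text
time_s: 17.3
tcp_pos: [534.5, 178.1, 67.2]
eef_rot: [-3.141, -0.901, -0.002]
force: [0.6, 0.4, -1.3]
width: 45.0
grip_force: 61.6
```

```bash
cat > t3.py <<'E'
import sys
from m import *
from station import r
x,y,z=map(float,sys.argv[1:4]);s=r.read_state();print(s["tcp_pos"],s["eef_rot"],s["joints"],s["force"])
o=[]
for n in("scene","top"):
    f=r.grab_frame(n)
    try: meas(f,n,(x,y),z)
    except Exception as e: print(n,e)
    u=proj(f,(x,y,70)).astype(int);o.append(cv2.resize(f["image"][u[1]-50:u[1]+50,u[0]-65:u[0]+65],(390,300),interpolation=cv2.INTER_CUBIC))
cv2.imwrite(f"pics/{sys.argv[4]}.png",np.hstack(o)[:,:,::-1])
E
python3 t3.py 518 178 115 pre
```

```text
[534.53379024 178.14287056  67.19422207] [-3.14072252e+00 -9.00561040e-01 -1.60877642e-03] [ 0.33815813  0.13678085  2.38022916  3.97521298  0.35933587 -2.15540125] [ 0.59854119  0.43364842 -1.31189069]
scene 57 20 lid [514.5 176.1] r 19.4 strip 88.2 axis 84.4
top 88 20 lid [518.3 177.6] r 20.5 strip 80.9 axis -88.1
```

View pics/pre.png

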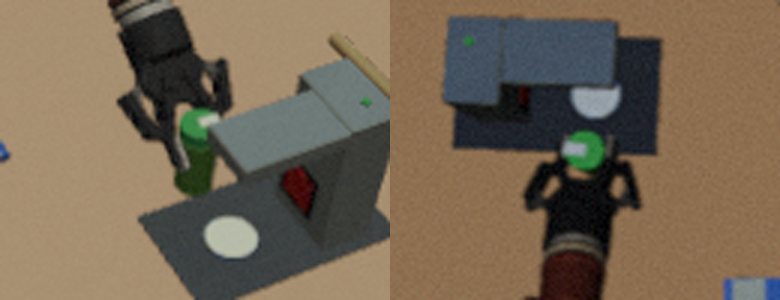

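Request:
jog_arm --series '[[[10,0.5,-2,0,0,0,-1],[22,0.7,-3,0,0,0,-1],[34,0.7,-3,0,0,0,-1],[46,0.7,-3,0,0,0,-1],[56,0.7,-3,0,0,0,-1],[65,0.7,-3,0,0,0,-1],[73,0.7,-3,0,0,0,-1],[78,0.7,-3,0,0,0,-1],[80,0.7,-3,0,0,0,-1],[80,0.7,-3,0,0,0,-1],[80,0.7,-3,0,0,0,-1],[80,0.7,-3,0,0,0,-1]]]'

```text
time_s: 18.6
tcp_pos: [613.9, 179.7, 64.0]
eef_rot: [-3.141, -0.9, 0.0]
force: [0.4, 0.2, -1.5]
width: 44.8
grip_force: 61.6
```

```bash
python3 t3.py 598 178 112 in
```

```text
[613.89195203 179.70253727  64.01717345] [-3.14106686e+00 -9.00159605e-01  1.64973616e-04] [ 0.27703925  0.26531226  2.22146195  3.91384615  0.31118748 -2.14368686] [ 0.43691963  0.19177251 -1.5437671 ]
scene all the input array dimensions except for the concatenation axis must match exactly, but along dimension 1, the array at index 0 has size 2 and the array at index 1 has size 0
top all the input array dimensions except for the concatenation axis must match exactly, but along dimension 1, the array at index 0 has size 2 and the array at index 1 has size 0
```

View pics/in.png

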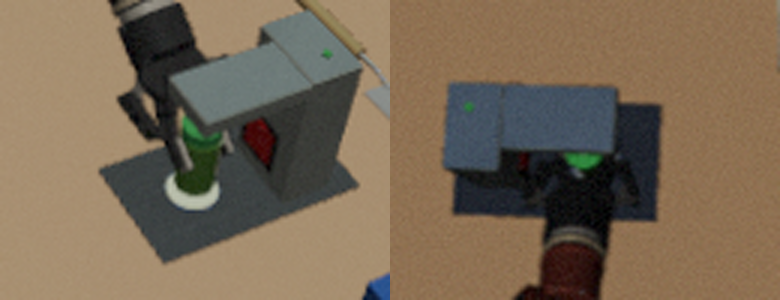

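Request:
jog_arm --series '[[[0,-0.6,-3,0,0,0,-1],[0,-0.6,-5,0,0,0,-1],[0,-0.6,-7,0,0,0,-1],[0,-0.6,-8,0,0,0,-1],[0,-0.6,-8.5,0,0,0,-1],[0,-0.6,-8.5,0,0,0,-1],[0,-0.6,-8.5,0,0,0,-1]]]'

```text
time_s: 19.4
tcp_pos: [614.5, 179.1, 55.9]
eef_rot: [-3.141, -0.901, -0.0]
force: [0.3, 0.5, -1.5]
width: 44.9
grip_force: 61.6
```

Not yet touching; go down a little more.

Request:
jog_arm --series '[[[0,0,-0.5,0,0,0,-1],[0,0,-1,0,0,0,-1],[0,0,-1,0,0,0,-1],[0,0,-1,0,0,0,-1]]]'

```text
time_s: 19.8
tcp_pos: [614.7, 179.1, 55.1]
eef_rot: [-3.141, -0.902, -0.0]
force: [-0.7, 1.0, -0.1]
width: 45.1
grip_force: 61.5
```

Request:
jog_arm --series '[[[0,0,0,0,0,0,-0.2],[0,0,0,0,0,0,0.3],[0,0,0,0,0,0,1],[0,0,0,0,0,0,1],[0,0,0,0,0,0,1],[0,0,0,0,0,0,1],[-6,0,2,0,0,0,1],[-15,0,5,0,0,0,1],[-30,0,10,0,0,0,1],[-45,0,15,0,0,0,1],[-60,0,20,0,0,0,1],[-80,0,20,0,0,0,1],[-100,0,20,0,0,0,1],[-110,0,20,0,0,0,1],[-110,0,20,0,0,0,1],[-110,0,20,0,0,0,1],[-110,0,20,0,0,0,1]]]'

```text
time_s: 21.5
tcp_pos: [505.6, 179.2, 75.6]
eef_rot: [-3.14, -0.902, -0.001]
force: [0.2, 0.4, 0.3]
width: 85.6
grip_force: 0.0
```

```bash
python3 t3.py 598 178 103 end; python3 - <<'E'
from k import *
for p in([504,179,75],[504,140,150],[504,100,220]):
  for l in(.9,.5,.2):print(p,l,full(p,l,0).round(2))
E
```

```text
[505.64969659 179.247472    75.56282118] [-3.14043422e+00 -9.02366595e-01 -9.65873860e-04] [ 0.3718129   0.06427726  2.43621324  4.06467168  0.36512538 -2.22308361] [0.24466306 0.38781486 0.25631483]
scene all the input array dimensions except for the concatenation axis must match exactly, but along dimension 1, the array at index 0 has size 2 and the array at index 1 has size 0
top all the input array dimensions except for the concatenation axis must match exactly, but along dimension 1, the array at index 0 has size 2 and the array at index 1 has size 0
[504, 179, 75] 0.9 [ 0.37  0.06  2.44  4.07  0.36 -2.23]
[504, 179, 75] 0.5 [ 0.29  0.02  2.25 -0.35  0.41  2.15]
[504, 179, 75] 0.2 [ 0.24  0.12  2.07 -0.07  0.76  1.85]
[504, 140, 150] 0.9 [ 0.25 -0.23  2.48  4.76  0.2  -3.03]
[504, 140, 150] 0.5 [ 0.19 -0.18  2.25 -0.17  0.58  1.88]
[504, 140, 150] 0.2 [ 0.15 -0.03  2.06 -0.04  0.92  1.75]
[504, 100, 220] 0.9 [ 0.11 -0.47  2.48 -0.35  0.25  1.98]
[504, 100, 220] 0.5 [ 0.08 -0.32  2.22 -0.06  0.74  1.69]
[504, 100, 220] 0.2 [ 0.07 -0.14  2.02 -0.02  1.07  1.64]
```

View pics/end.png

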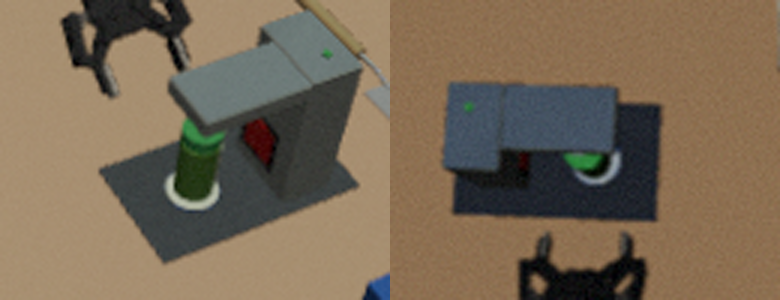

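```bash
python3 - <<'E'
from m import *
from station import r
f=r.grab_frame("scene");g=r.grab_frame("top")
h=cv2.cvtColor(f["image"],cv2.COLOR_RGB2HSV);H,S,V=cv2.split(h)
u=proj(f,(598,178,8));print("plinth px",u)
m=(H>35)&(H<90)&(S>90)
yy,xx=np.mgrid[:400,:640];m&=(abs(xx-u[0])<16)&(yy>u[1]-35)&(yy<u[1]+10)
for z in(20,35,50,65):
    p=proj(f,(598,178,z));c=np.argwhere(m[int(round(p[1]))]).ravel();print(z,p.round(1),c.min(),c.max(),(c.min()+c.max())/2)
t=np.arange(0,6.28,.05);for_=lambda x,y:np.array([proj(f,(x+23*np.cos(a),y+23*np.sin(a),8)) for a in t])
print("base lowest predicted",for_(598,178)[:,1].max(),"plinth lowest",max(proj(f,(598+30*np.cos(a),178+30*np.sin(a),8))[1] for a in t))
c=int(round(u[0]));print([(y,int(H[y,c]),int(S[y,c]),int(V[y,c])) for y in range(int(u[1])-2,int(u[1])+14)])
E
```

```text
plinth px [374.66324725 205.8015262 ]
20 [375.1 203.4] 369 381 375.0
35 [375.6 200.4] 370 381 375.5
50 [376.2 197.4] 370 382 376.0
65 [376.8 194.3] 371 383 377.0
base lowest predicted 211.01996833678265 plinth lowest 212.63081434536477
[(203, 44, 154, 48), (204, 49, 146, 54), (205, 47, 136, 58), (206, 45, 161, 54), (207, 48, 153, 55), (208, 47, 162, 52), (209, 46, 105, 75), (210, 41, 36, 149), (211, 39, 27, 189), (212, 39, 26, 158), (213, 108, 87, 76), (214, 90, 23, 66), (215, 96, 20, 65), (216, 78, 20, 64), (217, 90, 20, 64), (218, 99, 25, 72)]
```

```bash
python3 - <<'E'
from m import *
from station import r
f=r.grab_frame("scene")
t=np.arange(0,6.28,.05)
def low(x,y,z):return np.array([proj(f,(x+23*np.cos(a),y+23*np.sin(a),z)) for a in t])[:,1].max()
u=proj(f,(518,178,70)).astype(int);im=cv2.imread("pics/pre.png")[:,:390]
im=cv2.resize(im,(130,100),interpolation=cv2.INTER_AREA)
p=proj(f,(518,178,20));c=int(round(p[0]))-u[0]+65
print("pre predicted low",low(518.3,178,20));print([(y+u[1]-50,im[y,c].tolist()) for y in range(54,72)])
# top ring now
g=r.grab_frame("top");u=proj(g,(598,178,8));print("top plinth",u,"lowest ring",proj(g,(568,178,8)),"jar base front",proj(g,(575,178,8)),"right ring",proj(g,(598,148,8)),"jar base right",proj(g,(598,155,8)))
I=g["image"];c=int(round(u[0]));print([(y,I[y,c].tolist()) for y in range(198,217)]);y=int(round(u[1]))+3
print(y,[(x,I[y,x].tolist()) for x in range(262,288)])
E
```

```text
pre predicted low 193.0323335445712
[(np.int64(181), [17, 52, 35]), (np.int64(182), [26, 56, 39]), (np.int64(183), [21, 55, 36]), (np.int64(184), [19, 55, 38]), (np.int64(185), [19, 54, 33]), (np.int64(186), [19, 52, 34]), (np.int64(187), [23, 56, 37]), (np.int64(188), [23, 56, 37]), (np.int64(189), [13, 51, 31]), (np.int64(190), [16, 52, 32]), (np.int64(191), [25, 59, 40]), (np.int64(192), [47, 62, 53]), (np.int64(193), [67, 70, 64]), (np.int64(194), [66, 66, 61]), (np.int64(195), [66, 68, 61]), (np.int64(196), [66, 66, 62]), (np.int64(197), [65, 66, 62]), (np.int64(198), [66, 66, 60])]
top plinth [272.16770644 202.06304045] lowest ring [272.14837029 209.95756952] jar base front [272.15256876 208.11174616] right ring [280.08468653 201.93741479] jar base right [278.2359852  201.96675539]
[(198, [69, 80, 98]), (199, [55, 62, 61]), (200, [37, 84, 46]), (201, [47, 124, 61]), (202, [50, 133, 66]), (203, [37, 106, 50]), (204, [23, 70, 30]), (205, [14, 27, 10]), (206, [11, 16, 5]), (207, [25, 30, 24]), (208, [81, 90, 90]), (209, [132, 142, 152]), (210, [79, 85, 96]), (211, [31, 37, 45]), (212, [26, 32, 40]), (213, [30, 34, 42]), (214, [28, 35, 43]), (215, [30, 31, 41]), (216, [33, 40, 45])]
205 [(262, [26, 26, 36]), (263, [30, 35, 48]), (264, [36, 52, 55]), (265, [54, 78, 71]), (266, [58, 91, 69]), (267, [39, 76, 42]), (268, [22, 73, 31]), (269, [22, 70, 26]), (270, [27, 71, 35]), (271, [20, 49, 17]), (272, [14, 27, 10]), (273, [14, 21, 7]), (274, [0, 8, 0]), (275, [5, 16, 9]), (276, [65, 71, 68]), (277, [122, 134, 138]), (278, [136, 152, 160]), (279, [115, 125, 139]), (280, [52, 59, 72]), (281, [25, 35, 40]), (282, [29, 28, 38]), (283, [32, 36, 44]), (284, [29, 33, 38]), (285, [26, 26, 37]), (286, [26, 32, 40]), (287, [28, 33, 43])]
```

```bash
python3 -c "
from station import r
print(r.finish_job())"
```

```text
the job is handed in; nothing more can be done
None
```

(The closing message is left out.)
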